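Seat a gearbox shaft against the stop of a V-block

TASK

Take the gearbox shaft with the thin brass-coloured end from the wooden rack, lay it gently in the groove of the steel V-block with the thin end towards the stop pin but a few centimetres short of it, and let go. Then slide it gently along the groove against the friction until it meets the pin, keep it lightly pressed there for about half a second (never more than 20 N on the pin), and back away, leaving it in the groove fully home against the pin. Leave everything else undisturbed.

Things in the scene. Friction and masses are not known exactly. Their poses are not given: they have to be found in the camera images.
- shaft: the shaft to move, bright steel, 0.28 to 0.56 kg: thick round part 24 mm in diameter, 110 mm long, then a thin brass-coloured round end 14 mm in diameter, 18 mm long (128 mm in all). Origin on the axis, middle of the thick part; x along the axis to the thin end, roll arbitrary. Splined end face at x = -55 mm. It starts in either slot of the wooden rack, thin end to the robot's right (-y)
- shaft_tip (a point): centre of the flat face of the thin end, on the axis, 73 mm from the shaft's origin; axes as the shaft's
- rack: fixed wooden rack, base 110 x 160 x 10 mm; origin centre of underside. Slots along x at y = +38 and -38 mm, each of two notched bars 14 mm thick, 44 mm wide, 32 mm high, at x = +-42 mm: 70 mm of a shaft's middle is open to fingers down to the 10 mm base. Shaft axes level at z = 37 mm, 76 mm apart
- vblock: fixed steel V-block, 150 mm long (x +-75 mm), 60 mm wide, top at z = 44 mm, on a blue plate 84 mm wide, 8 mm high, x -85 to +105 mm. Origin centre of the block's underside on the bench; x along the groove to the stop, roughly the robot's right (-y)
- groove (a point): on the axis of a 24 mm shaft lying in the groove, at the block's middle, 47 mm above the bench; axes as the V-block's. The groove is a 90-degree V, bottom 30 mm above the bench, 28 mm wide at the top, open at the -x end; the shaft's upper 15 mm stands above the block. Friction is marked and differs each time: sliding takes about 2 to 8 N
- stop: red stop bracket at the +x end of the V-block, 44 mm wide, top 66 mm above the bench. Origin on its groove-side face, on the axis of a shaft in the groove, 89.5 mm from the V-block's origin. Through it, on that axis, runs a rigid round-nosed brass stop pin 12 mm in diameter, set anew each time: its nose stands out 11 to 35 mm, no reading tells how far. Press it with 3 to 10 N; over 20 N spoils it
- plain_shaft: the second shaft on the rack: dark, plain, both ends splined, no thin end, 24 mm diameter, 110 mm long; origin at its centre, x along it. A bystander, not to be disturbed
- gear: dark steel gear, 67 mm diameter, 14 mm thick, lying flat; origin centre of underside. Bystander
- bearing: steel bearing ring, 42 mm diameter, 13 mm high; origin centre of underside. Bystander
- spray_can: spray can with red cap, 52 mm diameter, 170 mm tall, upright; origin centre of underside. Bystander
- screwdriver: red-handled screwdriver lying on the bench, along its x. Bystander
- bolt: steel bolt, 60 mm long, lying on the bench. Bystander
- tin: small open steel bowl, 80 mm across, 60 mm high; origin centre of underside. Bystander
Things that resemble listed ones, but are neither listed nor needed, are in the scene too. What is shaped like the shaft but blue is not meant. What is shaped like the vblock but green is not meant.

How it is judged:
By the outcome, as a careful person would: the job done as asked, in the order asked, and still so for the second after the job is handed in, with the robot touching nothing.
It also fails if it takes over 64 s, if anything falls off the work surface, if the arm or the gripper's body presses on something with over 40 N, if the wrist force passes 120 N, or if a joint passes its speed limit or range.

ROBOT

A 6-joint arm with a two-finger parallel gripper is mounted at the origin on the work surface. World frame = base frame: x ahead of the robot, y to its left, z up, the work surface at z = 0. Lengths are in m, angles in degrees, forces in N, time in s.
With the tool pointing down it reaches from about 0.25 to 0.725 m from the base axis. Payload 9.7 kg.
Tool frame: the origin (TCP) lies on the centre line of the jaws, within the pads' length; the fingertips stand 22 mm ahead of it and the grasp point (between the pads) lies 3 mm ahead of it; z points along the fingers, y is the direction in which the jaws open and shut (so a half turn about z gives the same grasp; the last joint's range is limited). The gripper opens to 85 mm and grips with 20 to 120 N. Pads are 22 mm wide; open, the fingers measure 114 mm over their backs; the gripper's body (76 mm by 85 mm) begins 54 mm behind the grasp point. The pads swing forward as they close: fully open they stand 13 mm farther back than shut.
Start: joints at [-67.323, 4.979, 10.078, 95.1, 0, 90], TCP at [0.212, -0.507, 0.253] pointing down, gripper open.
Joint ranges: [-179.16, 179.16], [-48.56, 103.87], [-65.8, 70.77], [-126.05, 130.52], [-82.76, 87.17], [-180, 180]. Speed limits (degrees/s): [127.2, 127.2, 147.25, 180, 180, 180].

INTERFACE

Orientations are given as [roll, pitch, yaw] about the fixed x, y, z axes, in that order (R = Rz(yaw) Ry(pitch) Rx(roll)).
In Python, from workcell import get_obs, camera, camera_params, job_done gives the robot as it stands.
- The arm moves only by the tool servo_tool, never from a script. Its argument "steps" is a list of rows, each an object of numbers: "x", "y", "z": the shift along the world's x, y, z in mm; "yaw": the turn about the world's z in degrees. A call has 1 to 12 rows; each row is the pose to reach, as a shift and turn from the pose measured when the call began; what a row does not reach only later rows make up. A row lasts 1/8 s, in which the tool goes at most 62.5 mm and 10.7 degrees, less where a joint would pass 70% of its speed; a pose out of reach is approached as far as the arm can. A call with a gripper value outside its range is refused whole. "grip" is the finger opening in mm, from 0 to 85.4, set as the call begins (left out, the last holds). The fingers move at their own pace and stop on an object; "grip_force" is the grip in N (left out, the last holds). Time passes only in rows, so rows that repeat a pose let the fingers close. It gives the time, the measured TCP pose, the force and the opening at its end, in the units of the state.
- get_obs(): the state, without advancing time (a new reading comes with each control period).
- camera(name): name is "scene" or "top"; returns (picture, depth): 480x640x3 uint8, red, green, blue; 480x640 float32, m along the optical axis (not along the pixel's ray), 0 where there is no reading.
- camera_params(name): a dict with "intrinsics" (3x3 intrinsics, pixels), "rvec" (rotation vector, rad) and "tvec" (3), from world to camera coordinates, as OpenCV has them. Camera axes: x right, y down, z forward; pixel columns grow to the right and rows downward; lengths in m; the calibration is good to about 2 mm. A picture is of the moment at which its call begins. camera_params takes no time and is no camera call.
- job_done(): hands the job in, once; it reports no verdict.
The state is a dict: "time": time; "q": joint angles; "qd": joint speeds; "joint_efforts": joint torques, N m; "ee_pos": TCP position; "tcp_rot": TCP orientation; "wrist_force": force on the tool from outside, world axes, zero at the start; "torque": the same for the moment, N m; "opening": finger opening in m.
Only numpy, scipy, OpenCV 4.12 (cv2) and the standard library are available. Lean on these libraries where they do the work, as an engineer would, in place of code of your own. Each camera call takes 0.05 s, during which the arm holds its last target.

## Working session

There is one attempt and no reset: what is moved stays moved. The work goes in short steps, Python scripts to look and compute and a tool call to move; the robot and the scene stay as the last step left them, time stands still between calls to the robot, and variables do not carry over. Pictures are saved under pics/ and viewed, and the job is handed in when it is done.

Besides the shell and the picture viewer there is one more tool, called after "Emit:" as name([rows], argument=value, ...), one row to a line, values as JSON. servo_tool: Moves the arm, as the interface text tells. Its arguments: {"type":"object","properties":{"steps":{"type":"array"},"grip":{"type":"number"},"grip_force":{"type":"number"}},"required":["steps"]}

```bash
mkdir -p pics; ls
python3 - <<'E'
from workcell import *
import cv2,numpy as np
o=get_obs();print(o)
for n in("scene","top"):
    p,d=camera(n);np.savez(f"pics/{n}0.npz",p=p,d=d);cv2.imwrite(f"pics/{n}0.png",p[:,:,::-1]);print(camera_params(n))
E
```

```text
pics
{'time': 0.0, 'q': array([-6.73223956e+01,  5.01078638e+00,  1.00355446e+01,  9.50999276e+01,
       -1.42198884e-04,  9.00007242e+01]), 'qd': array([-0.11533602, -0.05621744, -0.02241571, -0.06969651, -0.09293414,
       -0.02200157]), 'joint_efforts': array([-2.16901281e-03, -5.20391786e+01,  4.64801645e+01,  1.63828785e-02,
        7.34438277e-05,  4.97293769e-06]), 'ee_pos': array([ 0.21197339, -0.50729728,  0.25259583]), 'tcp_rot': array([-1.79924831e+02,  1.43148912e-04,  2.26768803e+01]), 'wrist_force': array([ 0.06033978, -1.07429857, -0.93935937]), 'torque': array([ 0.03417045,  0.05029802, -0.00241141]), 'opening': 0.08528681747369439}
{'intrinsics': array([[493.18436389,   0.        , 322.50018859],
       [  0.        , 493.18436389, 239.93827987],
       [  0.        ,   0.        ,   1.        ]]), 'rvec': array([ 1.85531587,  1.94997082, -0.57289341]), 'tvec': array([ 0.00464721, -0.41263836,  1.36551351])}
{'intrinsics': array([[502.53704356,   0.        , 318.98247412],
       [  0.        , 502.53704356, 240.99849087],
       [  0.        ,   0.        ,   1.        ]]), 'rvec': array([ 2.11988703, -2.16819058,  0.19659107]), 'tvec': array([0.03509955, 0.53910129, 1.08064929])}
```

View pics/scene0.png

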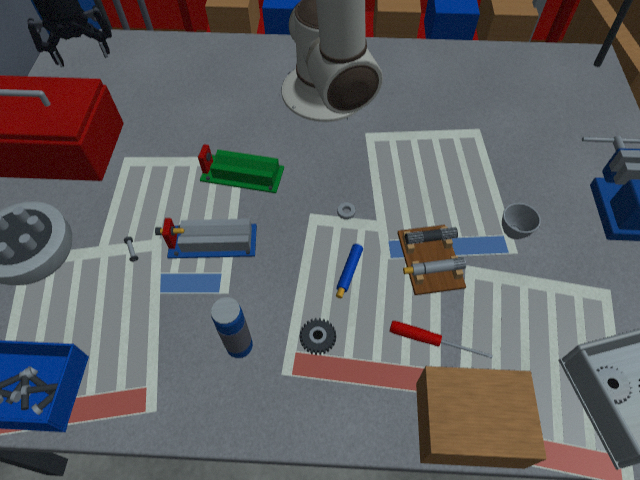

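View pics/top0.png

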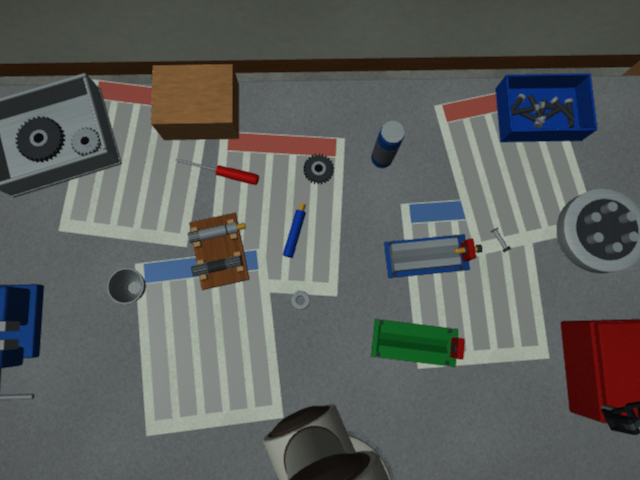

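The rack is at scene (433,258) / top (218,250). It holds the bright shaft with the brass end at scene (437,268) / top (215,232), and the dark plain shaft at scene (432,236) / top (217,266). The blue shaft lookalike lies at scene (350,270). The grey V-block is at scene (212,237) / top (428,255), and the green lookalike is at scene (245,170). I'll confirm these in enlarged crops.

Run:
```python
import cv2,numpy as np
def c(n,x,y,w,h,f,):
    p=np.load(f"pics/{n}0.npz")['p'][:,:,::-1];return cv2.resize(p[y:y+h,x:x+w],(w*f,h*f),interpolation=cv2.INTER_CUBIC)
a=np.hstack([c("top",170,200,100,100,4),c("top",380,210,100,100,4)[:, :400]])
cv2.imwrite("pics/crop_a.png",a)
a=np.vstack([c("scene",390,215,130,84,4)[:300],c("scene",150,205,130,70,4)])
cv2.imwrite("pics/crop_b.png",a)
```

```text
(no output)
```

View pics/crop_a.png

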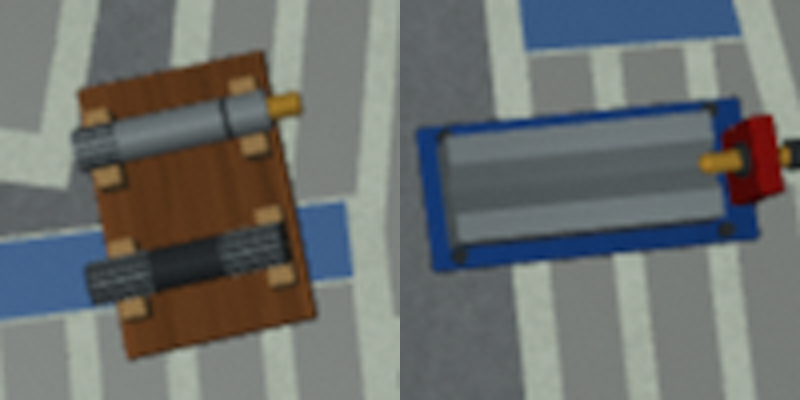

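View pics/crop_b.png

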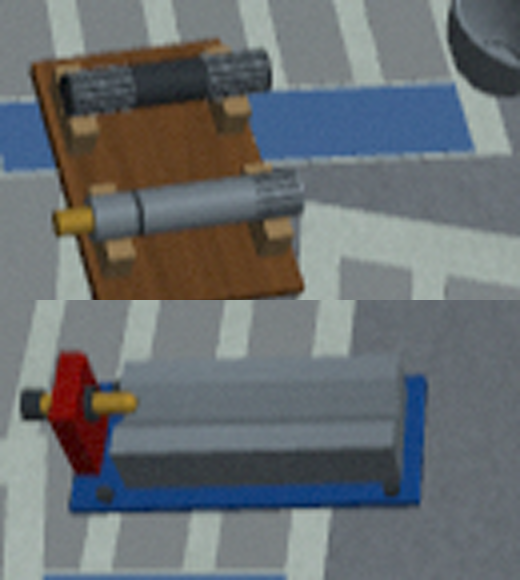

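Confirmed: the bright shaft with the brass end is in the outer slot (crop about (190,125)), the plain dark one is in the inner slot, and the V-block on the blue plate has the red stop at its right end. Next I'll measure them.

```bash
cat > h.py <<'E'
import cv2,numpy as np
from workcell import *
def cp(n):
    c=camera_params(n);R=cv2.Rodrigues(c['rvec'])[0];return c['intrinsics'],R,np.array(c['tvec']).ravel()
def cast(n,uv,z):
    K,R,t=cp(n);uv=np.atleast_2d(uv).astype(float)
    d=(np.linalg.inv(K)@np.c_[uv,np.ones(len(uv))].T).T@R;C=-R.T@t
    return C+d*((z-C[2])/d[:,2])[:,None]
def cloud(n,d):
    K,R,t=cp(n);v,u=np.mgrid[:480,:640]
    X=np.stack([(u-K[0,2])/K[0,0]*d,(v-K[1,2])/K[1,1]*d,d],-1);return (X-t)@R
def line(P):
    m=P[:,:2].mean(0);v=np.linalg.svd(P[:,:2]-m)[2][0];v=v*(-np.sign(v[1]));return m,v
E
python3 - <<'E'
from h import *
for n in("top","scene"):
    f=np.load(f"pics/{n}0.npz");p,d=f['p'],f['d'];W=cloud(n,d)
    hsv=cv2.cvtColor(p,cv2.COLOR_RGB2HSV);H,S,V=cv2.split(hsv)
    print(n,"bench z",np.median(W[300:350,300:340,2]) )
    def box(b):
        m=np.zeros((480,640),bool);m[b[1]:b[3],b[0]:b[2]]=1;return m
    rb=dict(top=(180,205,252,252),scene=(398,252,472,285))[n]
    vb=dict(top=(384,230,482,280),scene=(155,215,260,260))[n]
    brass=(H>14)&(H<30)&(S>150)&(V>70)
    # shaft
    grey=(S<60)
    m=box(rb)&(W[...,2]>0.036)&(W[...,2]<.065)&grey&(d>0)
    P=W[m];mm,v=line(P);t=(P[:,:2]-mm)@v
    print("shaft n",len(P),mm,v,"yaw",np.degrees(np.arctan2(v[1],v[0])),"range",np.percentile(t,[0,1,99,100]),"zmax",np.percentile(P[:,2],[50,95,99]),'steel mid',mm+v*(np.percentile(t,[.5,99.5]).mean()))
    m=box(rb)&brass;P=cast(n,np.argwhere(m)[:,::-1],.037);print("brass",len(P),P.mean(0),P.min(0),P.max(0)); t=(P[:,:2]-mm)@v;print(" brass t",t.min(),t.max())
    m=box(vb)&brass;ys=np.argwhere(m)[:,::-1];P=cast(n,ys,.047);m2,v2=line(P)
    print("pin px",ys.min(0),ys.max(0),len(ys),P.mean(0),v2,P[:,1].min(),P[:,1].max())
    # vblock top
    m=box(vb)&(W[...,2]>0.0405)&(W[...,2]<.0475)&(S<70)
    cs=np.argwhere(m)[:,::-1].astype(np.float32);P=cast(n,cs,.044)
    r=cv2.minAreaRect((P[:,:2]*1000).astype(np.float32));print("vtop",r)
    # blue plate
    m=box(vb)&(H>100)&(H<130)&(S>120)
    cs=np.argwhere(m)[:,::-1];P=cast(n,cs,.008);r=cv2.minAreaRect((P[:,:2]*1000).astype(np.float32));print("plate",r)
    m=box(vb)&((H<6)|(H>174))&(S>150);P=W[m];print("red",len(P),P.mean(0),P.min(0),P.max(0))
E
```

```text
top bench z 0.000176253372597851
shaft n 503 [0.56516816 0.26168043] [ 0.20202768 -0.97937981] yaw -78.3444428685499 range [-0.05529597 -0.0540311   0.05465374  0.06963457] zmax [0.0465093  0.05085683 0.05199839] steel mid [0.5658182  0.25852921]
brass 44 [0.57650351 0.20385881 0.037     ] [0.5221233  0.19128277 0.037     ] [0.59567168 0.30815474 0.037     ]
 brass t -0.042731341703317154 0.0726349459537964
pin px [455 247] [477 252] 57 [ 0.51246398 -0.29891481  0.047     ] [ 0.07333781 -0.99730716] -0.3304248560411961 -0.2804750409678664
vtop ((506.1138916015625, -214.55886840820312), (58.53904342651367, 150.17636108398438), 4.442626953125)
plate ((506.5504150390625, -224.6334686279297), (83.20448303222656, 188.58534240722656), 4.485631942749023)
red 203 [ 0.51143533 -0.3079221   0.0555732 ] [ 0.49208863 -0.34061356 -0.00145432] [ 0.5338491  -0.29860489  0.07141578]
scene bench z 0.003884042517137416
shaft n 572 [0.56960361 0.26302125] [ 0.19531367 -0.98074083] yaw -78.73695238866863 range [-0.05679111 -0.05467748  0.05377337  0.07166034] zmax [0.04720601 0.05099955 0.05207028] steel mid [0.56951582 0.2634621 ]
brass 371 [0.57110531 0.24779025 0.037     ] [0.53023983 0.19250505 0.037     ] [0.60972895 0.31139449 0.037     ]
 brass t -0.042155971773244545 0.07143417903784667
pin px [160 228] [183 233] 58 [ 0.51135954 -0.29738923  0.047     ] [ 0.05899424 -0.99825832] -0.3289146868364648 -0.27846139358617267
vtop ((507.62615966796875, -237.32135009765625), (64.02970123291016, 198.49609375), 4.720640182495117)
plate ((508.3565673828125, -222.90716552734375), (84.08963775634766, 189.39926147460938), 4.246563911437988)
red 261 [ 0.52137968 -0.30660979  0.04969994] [ 0.48996917 -0.31672557  0.01004924] [ 0.53572115 -0.3011255   0.07072111]
```

Run:
```python
from h import *
for n in("top","scene"):
    K,R,t=cp(n);print(n,"C",-R.T@t)
    f=np.load(f"pics/{n}0.npz");p,d=f['p'],f['d'];W=cloud(n,d)
    H,S,V=cv2.split(cv2.cvtColor(p,cv2.COLOR_RGB2HSV))
    v,u=np.mgrid[:480,:640]
    # steel silhouette on the rack: low-saturation px between the bars, plane z=37 axis
    X=cast(n,np.c_[u.ravel(),v.ravel()],.037).reshape(480,640,3)
    o=np.array([.5665,.262]);a=np.array([.2,-.98]);b=np.array([.98,.2])
    s=(X[...,:2]-o)@a;w=(X[...,:2]-o)@b
    for s0 in(-.028,-.015,0,.015,.028):
        m=(abs(s-s0)<.008)&(abs(w)<.03)&(S<75)
        print(" s",s0,"w span",np.percentile(w[m],[1,50,99]).round(4),m.sum())
    br=(abs(w)<.012)&(s>.03)&(s<.1)&(S>150)&(H>15)&(H<30)&(V>100)
    print(" brass s",s[br].min(),s[br].max(),"w",w[br].mean())
    # groove/pin in vblock frame from plate
    o=np.array([.5065,-.2140]);a=np.array([.0767,-.9971]);b=np.array([.9971,.0767])
    X=cast(n,np.c_[u.ravel(),v.ravel()],.047).reshape(480,640,3)
    s=(X[...,:2]-o)@a;w=(X[...,:2]-o)@b
    br=(abs(w)<.012)&(s>.03)&(s<.1)&(S>120)&(H>12)&(H<32)&(V>70)
    print(" pin s",s[br].min(),s[br].max(),"w",w[br].mean())
    X=cast(n,np.c_[u.ravel(),v.ravel()],.044).reshape(480,640,3)
    s=(X[...,:2]-o)@a;w=(X[...,:2]-o)@b
    m=(abs(s)<.085)&(abs(w)<.04)&(S<70)
    for s0 in(-.05,0,.04):
        k=m&(abs(s-s0)<.01);print(" w edges",s0,w[k].min(),w[k].max(), [ (round(x*1000),int(V[k&(abs(w-x)<.002)].mean())) for x in np.arange(-.032,.034,.004) if (k&(abs(w-x)<.002)).any()])
    k=m&(abs(w)<.02);print(" s edges",s[k].min(),s[k].max())
    # bench test spot
print((lambda K,R,t:[ (K@(R@np.array(q)+t))[:2]/(K@(R@np.array(q)+t))[2] for q in([.35,0.05,0],[.40,-.05,0],[.45,0.03,0])])(*cp("scene")))
```

```text
top C [0.35604713 0.04591177 1.15359768]
 s -0.028 w span [-0.0119 -0.      0.0118] 75
 s -0.015 w span [-0.0118  0.      0.0118] 77
 s 0 w span [-0.0116  0.      0.0117] 74
 s 0.015 w span [-0.0117 -0.0001  0.0119] 76
 s 0.028 w span [-0.0114 -0.      0.0114] 72
 brass s 0.055934014612758716 0.07268836277088504 w 8.441258139109224e-05
 pin s 0.0665661337489812 0.08959557351267453 w -0.00013644470633546388
 w edges -0.05 -0.0319477718770862 0.03991454573218382 [(-32, 75), (-28, 111), (-24, 117), (-20, 116), (-16, 112), (-12, 89), (-8, 86), (-4, 88), (0, 92), (4, 93), (8, 92), (12, 98), (16, 115), (20, 117), (24, 116), (28, 117)]
 w edges 0 -0.031920601762763894 0.039818127006597086 [(-32, 78), (-28, 116), (-24, 121), (-20, 120), (-16, 116), (-12, 92), (-8, 89), (-4, 91), (0, 95), (4, 96), (8, 95), (12, 101), (16, 119), (20, 120), (24, 119), (28, 119)]
 w edges 0.04 -0.03189335935379111 0.03994211652827804 [(-32, 78), (-28, 116), (-24, 121), (-20, 120), (-16, 114), (-12, 93), (-8, 90), (-4, 89), (0, 96), (4, 97), (8, 96), (12, 101), (16, 120), (20, 121), (24, 120), (28, 119)]
 s edges
[... 647 characters left out ...]
6, 125), (20, 125), (24, 126), (28, 97), (32, 63)]
 w edges 0 -0.03946059314409926 0.03868656080591516 [(-32, 130), (-28, 131), (-24, 130), (-20, 130), (-16, 125), (-12, 116), (-8, 117), (-4, 115), (0, 116), (4, 116), (8, 108), (12, 112), (16, 131), (20, 130), (24, 130), (28, 110), (32, 66)]
 w edges 0.04 -0.03784703678042823 0.039967192305308916 [(-32, 130), (-28, 132), (-24, 130), (-20, 130), (-16, 125), (-12, 119), (-8, 118), (-4, 117), (0, 115), (4, 115), (8, 107), (12, 115), (16, 130), (20, 131), (24, 130), (28, 102), (32, 67)]
 s edges -0.07926775439675325 0.08398552197964138
[array([338.06098442, 191.10980588]), array([294.52733667, 206.30939652]), array([327.82277248, 225.37032252])]
```

Measurements:
- Shaft origin is at about (0.566, 0.263), yaw -78.5.
- V-block origin is at about (0.506, -0.214), yaw -85.6.
- The pin nose is at about +65 mm along the groove.

The fingers can only reach about 3 mm below the shaft's axis in the groove, so first I'll find the fingertip offset at about 24 mm opening with a light touch on bare bench.

Emit:
servo_tool([
  {"x":13,"y":59,"yaw":6.6},
  {"x":26,"y":118,"yaw":13.1},
  {"x":39,"y":177,"yaw":19.7},
  {"x":52,"y":236,"yaw":26.3},
  {"x":66,"y":295,"yaw":32.8},
  {"x":79,"y":354,"z":0,"yaw":39.4},
  {"x":92,"y":413,"z":-20,"yaw":46},
  {"x":105,"y":472,"z":-50,"yaw":52.5},
  {"x":118,"y":530,"z":-80,"yaw":59.1},
  {"x":131,"y":590,"z":-120,"yaw":65.7},
  {"x":145,"y":648,"z":-160,"yaw":72.2},
  {"x":158,"y":707,"z":-200,"yaw":78.8},
], grip=24, grip_force=40)

```text
schema error: expected keys x, y, z, yaw
```

Emit:
servo_tool([
  {"x":13,"y":59,"z":0,"yaw":6.6},
  {"x":26,"y":118,"z":0,"yaw":13.1},
  {"x":39,"y":177,"z":0,"yaw":19.7},
  {"x":52,"y":236,"z":0,"yaw":26.3},
  {"x":66,"y":295,"z":0,"yaw":32.8},
  {"x":79,"y":354,"z":0,"yaw":39.4},
  {"x":92,"y":413,"z":-20,"yaw":46},
  {"x":105,"y":472,"z":-50,"yaw":52.5},
  {"x":118,"y":530,"z":-80,"yaw":59.1},
  {"x":131,"y":590,"z":-120,"yaw":65.7},
  {"x":145,"y":648,"z":-160,"yaw":72.2},
  {"x":158,"y":707,"z":-200,"yaw":78.8},
], grip=24, grip_force=40)

```text
time: 1.6
ee_pos: [0.3625, 0.1689, 0.0737]
tcp_rot: [-180.0, -0.0, 101.7]
wrist_force: [1.3, -0.7, 0.7]
opening: 0.024
```

Emit:
servo_tool([
  {"x":0,"y":0,"z":-25,"yaw":0},
  {"x":0,"y":0,"z":-45,"yaw":0},
  {"x":0,"y":0,"z":-49,"yaw":0},
  {"x":0,"y":0,"z":-49,"yaw":0},
])

```text
time: 2.1
ee_pos: [0.3626, 0.1688, 0.0251]
tcp_rot: [-180.0, -0.0, 101.7]
wrist_force: [0.3, -0.0, 0.8]
opening: 0.0241
```

Emit:
servo_tool([
  {"x":0,"y":0,"z":-1,"yaw":0},
  {"x":0,"y":0,"z":-2,"yaw":0},
  {"x":0,"y":0,"z":-2,"yaw":0},
])

```text
time: 2.48
ee_pos: [0.3627, 0.1688, 0.0234]
tcp_rot: [180.0, -0.0, 101.7]
wrist_force: [-1.0, 0.1, 0.5]
opening: 0.0239
```

Emit:
servo_tool([
  {"x":0,"y":0,"z":-1,"yaw":0},
  {"x":0,"y":0,"z":-1,"yaw":0},
  {"x":0,"y":0,"z":-1,"yaw":0},
])

```text
time: 2.85
ee_pos: [0.3627, 0.1688, 0.0224]
tcp_rot: [180.0, -0.0, 101.7]
wrist_force: [-0.5, 0.3, -0.2]
opening: 0.024
```

Emit:
servo_tool([
  {"x":0,"y":0,"z":-0.8,"yaw":0},
  {"x":0,"y":0,"z":-0.8,"yaw":0},
  {"x":0,"y":0,"z":-0.8,"yaw":0},
])

```text
time: 3.22
ee_pos: [0.3628, 0.1689, 0.022]
tcp_rot: [180.0, -0.0, 101.7]
wrist_force: [-1.5, -0.3, 4.1]
opening: 0.0238
```

The tips touch at TCP z = 22 mm, so the offset is exactly 22 mm at this opening. Now I'll move above the shaft.

Emit:
servo_tool([
  {"x":0,"y":0,"z":50,"yaw":0},
  {"x":10,"y":5,"z":100,"yaw":0},
  {"x":60,"y":27,"z":108,"yaw":0},
  {"x":115,"y":50,"z":108,"yaw":-0.2},
  {"x":170,"y":75,"z":108,"yaw":-0.2},
  {"x":203.6,"y":91,"z":108,"yaw":-0.2},
  {"x":203.6,"y":91,"z":108,"yaw":-0.2},
  {"x":203.6,"y":91,"z":108,"yaw":-0.2},
], grip=50)

```text
time: 4.22
ee_pos: [0.5658, 0.2597, 0.1296]
tcp_rot: [-180.0, 0.0, 101.5]
wrist_force: [-0.6, -0.9, 0.3]
opening: 0.0501
```

Run:
```python
from h import *
print(get_obs()['ee_pos'],get_obs()['tcp_rot'])
p,d=camera("scene");a=cv2.resize(p[150:310,370:530,::-1],(640,640),interpolation=cv2.INTER_CUBIC)[:600]
cv2.imwrite("pics/above.png",a)
```

```text
[0.56584359 0.25965061 0.1295809 ] [-1.79954886e+02  3.18537214e-03  1.01508450e+02]
```

View pics/above.png

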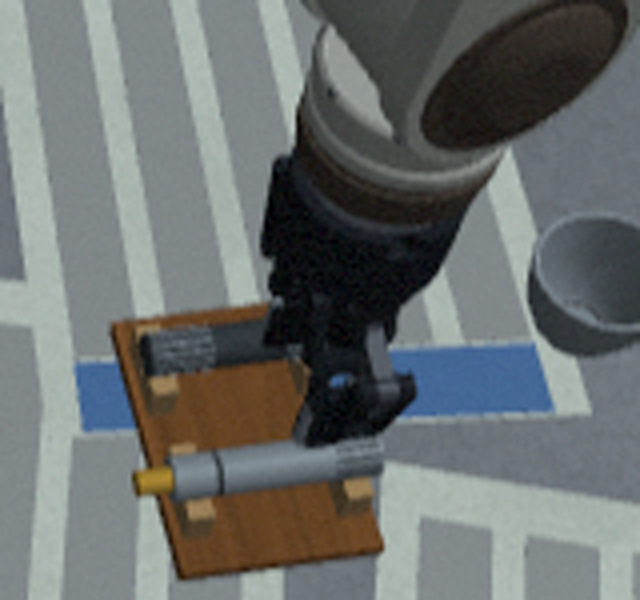

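The picture shows the open fingers above the bright shaft, around (350,400) in the crop, clear of the dark one. That fits with their height. Descending.

Emit:
servo_tool([
  {"x":0.3,"y":0,"z":-30,"yaw":0},
  {"x":0.3,"y":0,"z":-58,"yaw":0},
  {"x":0.3,"y":0,"z":-70,"yaw":0},
  {"x":0.3,"y":0,"z":-72.9,"yaw":0},
  {"x":0.3,"y":0,"z":-72.9,"yaw":0},
  {"x":0.3,"y":0,"z":-72.9,"yaw":0},
])

```text
time: 5.03
ee_pos: [0.5665, 0.2598, 0.0583]
tcp_rot: [179.9, -0.0, 101.5]
wrist_force: [-0.3, 1.0, 0.9]
opening: 0.0499
```

Emit:
servo_tool([
  {"x":0,"y":0,"z":0,"yaw":0},
  {"x":0,"y":0,"z":0,"yaw":0},
  {"x":0,"y":0,"z":0,"yaw":0},
  {"x":0,"y":0,"z":0,"yaw":0},
], grip=27)

```text
time: 5.52
ee_pos: [0.5664, 0.2598, 0.0583]
tcp_rot: [179.9, -0.0, 101.5]
wrist_force: [-0.6, 0.1, 0.8]
opening: 0.0266
```

Emit:
servo_tool([
  {"x":0,"y":0,"z":-1.6,"yaw":0},
  {"x":0,"y":0,"z":-1.6,"yaw":0},
  {"x":0,"y":0,"z":-1.6,"yaw":0},
])

```text
time: 5.9
ee_pos: [0.5664, 0.2598, 0.0566]
tcp_rot: [179.9, -0.0, 101.5]
wrist_force: [0.2, -0.0, 0.8]
opening: 0.0267
```

Emit:
servo_tool([
  {"x":0,"y":0,"z":0,"yaw":0},
  {"x":0,"y":0,"z":0,"yaw":0},
  {"x":0,"y":0,"z":0,"yaw":0},
  {"x":0,"y":0,"z":0,"yaw":0},
], grip=15, grip_force=50)

```text
time: 6.4
ee_pos: [0.5667, 0.2598, 0.0569]
tcp_rot: [179.9, -0.0, 101.5]
wrist_force: [1.0, 0.2, 2.6]
opening: 0.0219
```

The opening is 21.9 mm, under 24 mm, so the pad ends sit on the shaft somewhat above its axis. The wrist force is small, which suggests friction is holding. I'll test with a tiny lift.

Emit:
servo_tool([
  {"x":0,"y":0,"z":1,"yaw":0},
  {"x":0,"y":0,"z":2,"yaw":0},
  {"x":0,"y":0,"z":3,"yaw":0},
  {"x":0,"y":0,"z":3,"yaw":0},
  {"x":0,"y":0,"z":3,"yaw":0},
])

```text
time: 7.02
ee_pos: [0.5666, 0.2598, 0.0598]
tcp_rot: [179.9, -0.0, 101.5]
wrist_force: [-0.2, 0.1, -3.1]
opening: 0.0216
```

Run:
```python
from h import *
o=get_obs();print(o['ee_pos'],o['wrist_force'],o['torque'],o['opening'])
p,d=camera("scene");a=cv2.resize(p[220:310,380:500,::-1],(720,540),interpolation=cv2.INTER_CUBIC)
cv2.imwrite("pics/lift1.png",a)
```

```text
[0.56659518 0.25979206 0.05980294] [-0.18896931  0.06275642 -3.12462818] [-0.00453518 -0.03190312  0.00320404] 0.021640050303850068
```

View pics/lift1.png

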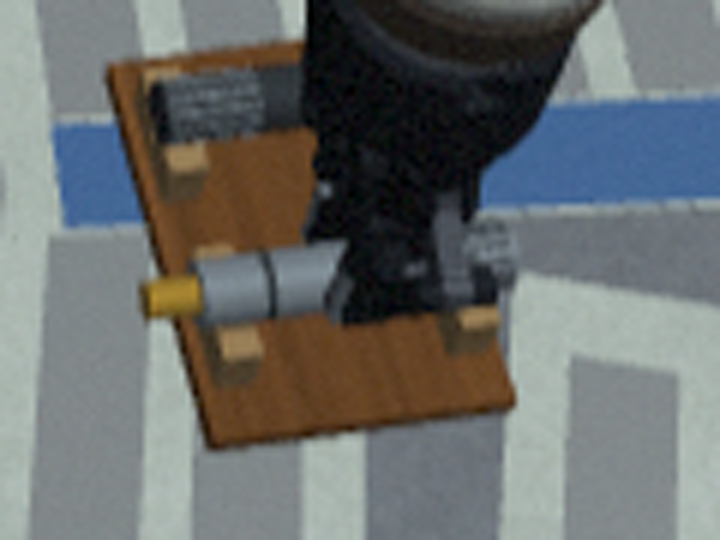

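The picture shows the shaft between the fingers just above its notches, with the brass end at (170,297). The wrist carries about 4 N. I'll check that the grip isn't creeping.

Emit:
servo_tool([
  {"x":0,"y":0,"z":1,"yaw":0},
  {"x":0,"y":0,"z":2,"yaw":0},
  {"x":0,"y":0,"z":2,"yaw":0},
  {"x":0,"y":0,"z":2,"yaw":0},
  {"x":0,"y":0,"z":2,"yaw":0},
  {"x":0,"y":0,"z":2,"yaw":0},
])

```text
time: 7.82
ee_pos: [0.5666, 0.2598, 0.0618]
tcp_rot: [179.9, -0.0, 101.5]
wrist_force: [0.0, 0.2, -3.1]
opening: 0.022
```

Run:
```python
from h import *
print("can base-ish",cast("scene",[[238,350],[227,305]],0.0),cast("scene",[[227,303]],.17), cast("top",[[390,130]],.17))
print("gear",cast("scene",[[318,336]],.01))
```

```text
can base-ish [[ 7.53105842e-01 -1.32144356e-01  0.00000000e+00]
 [ 6.58536014e-01 -1.68470082e-01 -1.11022302e-16]] [[ 0.73288679 -0.12885422  0.17      ]] [[ 0.74809864 -0.12664197  0.17      ]]
gear [[0.72049006 0.02258618 0.01      ]]
```

Emit:
servo_tool([
  {"x":0,"y":0,"z":6,"yaw":0},
  {"x":0,"y":0,"z":16,"yaw":0},
  {"x":0,"y":0,"z":30,"yaw":0},
  {"x":0,"y":0,"z":45,"yaw":0},
  {"x":0,"y":0,"z":60,"yaw":0},
  {"x":0,"y":0,"z":75,"yaw":0},
  {"x":0,"y":0,"z":84,"yaw":0},
  {"x":0,"y":0,"z":88,"yaw":0},
  {"x":0,"y":0,"z":88,"yaw":0},
])

```text
time: 8.95
ee_pos: [0.5666, 0.2598, 0.1497]
tcp_rot: [179.9, -0.0, 101.5]
wrist_force: [-0.1, -0.1, -2.9]
opening: 0.022
```

The can is at x ≈ 0.74, well clear of the path. Carrying the shaft over.

Emit:
servo_tool([
  {"x":-2,"y":-12,"z":0,"yaw":0},
  {"x":-5,"y":-36,"z":0,"yaw":-0.5},
  {"x":-11,"y":-76,"z":0,"yaw":-1.2},
  {"x":-17,"y":-118,"z":0,"yaw":-2},
  {"x":-23,"y":-160,"z":0,"yaw":-2.8},
  {"x":-29,"y":-202,"z":0,"yaw":-3.5},
  {"x":-35,"y":-244,"z":0,"yaw":-4.2},
  {"x":-41,"y":-286,"z":0,"yaw":-5},
  {"x":-47,"y":-328,"z":0,"yaw":-5.7},
  {"x":-53,"y":-368,"z":0,"yaw":-6.3},
  {"x":-58,"y":-400,"z":0,"yaw":-6.8},
  {"x":-61,"y":-420,"z":0,"yaw":-7.1},
])

```text
time: 10.45
ee_pos: [0.5039, -0.1627, 0.1496]
tcp_rot: [179.9, -0.0, 94.2]
wrist_force: [-0.6, 0.3, -2.2]
opening: 0.0217
```

Emit:
servo_tool([
  {"x":0,"y":0,"z":0,"yaw":0},
  {"x":0,"y":0,"z":0,"yaw":0},
  {"x":0,"y":0,"z":0,"yaw":0},
])

```text
time: 10.82
ee_pos: [0.5038, -0.1623, 0.1496]
tcp_rot: [179.9, -0.0, 94.3]
wrist_force: [0.5, 0.3, -2.4]
opening: 0.0217
```

Emit:
servo_tool([
  {"x":-0.3,"y":-7,"z":-6,"yaw":0.1},
  {"x":-0.6,"y":-14,"z":-22,"yaw":0.1},
  {"x":-0.6,"y":-14.8,"z":-40,"yaw":0.1},
  {"x":-0.6,"y":-14.8,"z":-56,"yaw":0.1},
  {"x":-0.6,"y":-14.8,"z":-64,"yaw":0.1},
  {"x":-0.6,"y":-14.8,"z":-68,"yaw":0.1},
  {"x":-0.6,"y":-14.8,"z":-68,"yaw":0.1},
])

```text
time: 11.7
ee_pos: [0.5033, -0.177, 0.0817]
tcp_rot: [179.9, -0.0, 94.4]
wrist_force: [-0.8, 0.4, -2.5]
opening: 0.0218
```

Run:
```python
from h import *
o=get_obs();print(o['ee_pos'],o['tcp_rot'],o['wrist_force'])
p,d=camera("scene");a=cv2.resize(p[190:280,140:260,::-1],(720,540),interpolation=cv2.INTER_CUBIC)
cv2.imwrite("pics/pl1.png",a)
p2,d=camera("top");a=cv2.resize(p2[200:290,370:490,::-1],(720,540),interpolation=cv2.INTER_CUBIC)
cv2.imwrite("pics/pl1t.png",a)
```

```text
[ 0.50329407 -0.17698817  0.08171505] [ 1.79912157e+02 -1.05537654e-02  9.43822918e+01] [-0.75463089  0.43864297 -2.52834401]
```

View pics/pl1.png

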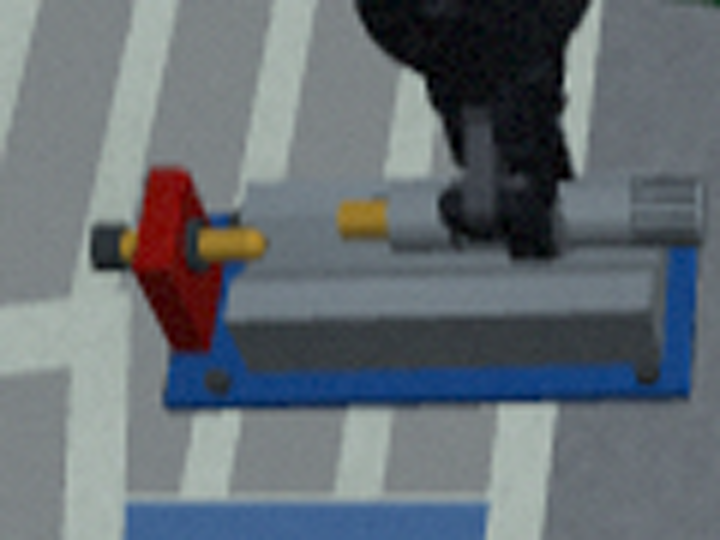

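View pics/pl1t.png

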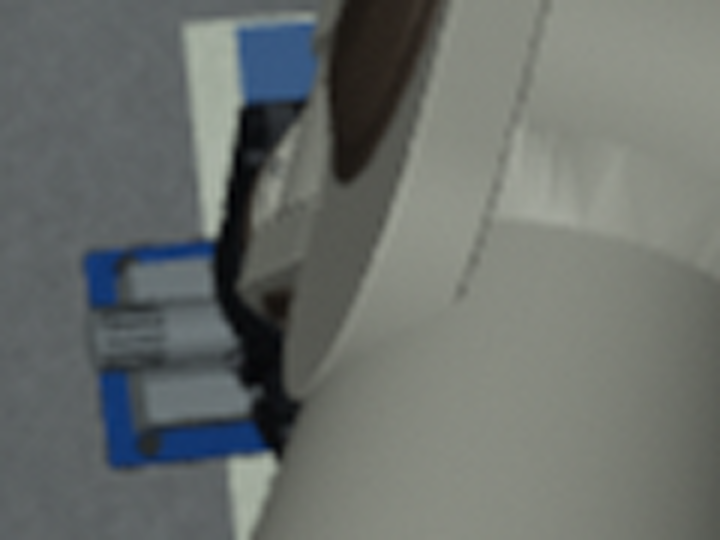

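The shaft is level over the groove: brass tip at crop (340,220), pin nose at (265,243), and the splined end overhangs at (700,210). The top view shows it in line with the groove. Lowering gently.

Emit:
servo_tool([
  {"x":0,"y":0,"z":-3,"yaw":0},
  {"x":0,"y":0,"z":-6,"yaw":0},
  {"x":0,"y":0,"z":-9,"yaw":0},
  {"x":0,"y":0,"z":-11,"yaw":0},
  {"x":0,"y":0,"z":-12,"yaw":0},
  {"x":0,"y":0,"z":-12.5,"yaw":0},
  {"x":0,"y":0,"z":-12.5,"yaw":0},
])

```text
time: 12.68
ee_pos: [0.5035, -0.1771, 0.0697]
tcp_rot: [179.9, 0.0, 94.4]
wrist_force: [0.0, -0.4, -3.3]
opening: 0.0219
```

Emit:
servo_tool([
  {"x":0,"y":0,"z":-0.5,"yaw":0},
  {"x":0,"y":0,"z":-1,"yaw":0},
  {"x":0,"y":0,"z":-1,"yaw":0},
])

```text
time: 13.05
ee_pos: [0.5035, -0.1771, 0.0687]
tcp_rot: [179.9, 0.0, 94.4]
wrist_force: [0.6, -0.7, -2.9]
opening: 0.0217
```

Emit:
servo_tool([
  {"x":0,"y":0,"z":-0.4,"yaw":0},
  {"x":0,"y":0,"z":-0.8,"yaw":0},
  {"x":0,"y":0,"z":-0.8,"yaw":0},
])

```text
time: 13.42
ee_pos: [0.5035, -0.1771, 0.0679]
tcp_rot: [179.9, 0.0, 94.4]
wrist_force: [-0.8, -0.0, -3.5]
opening: 0.0221
```

Emit:
servo_tool([
  {"x":0,"y":0,"z":-0.3,"yaw":0},
  {"x":0,"y":0,"z":-0.6,"yaw":0},
  {"x":0,"y":0,"z":-0.6,"yaw":0},
])

```text
time: 13.8
ee_pos: [0.5035, -0.1771, 0.0678]
tcp_rot: [179.9, 0.0, 94.4]
wrist_force: [-4.0, 1.2, 4.9]
opening: 0.0216
```

Contact is with one flank, with the tool pushed towards -x. I'll ease towards -x.

Emit:
servo_tool([
  {"x":-0.5,"y":0,"z":0.0,"yaw":0},
  {"x":-0.8,"y":0,"z":-0.2,"yaw":0},
  {"x":-0.8,"y":0,"z":-0.2,"yaw":0},
])

```text
time: 14.18
ee_pos: [0.5026, -0.1771, 0.0672]
tcp_rot: [179.9, 0.0, 94.4]
wrist_force: [-0.4, -0.5, -2.6]
opening: 0.0219
```

Emit:
servo_tool([
  {"x":0,"y":0,"z":-0.3,"yaw":0},
  {"x":0,"y":0,"z":-0.4,"yaw":0},
  {"x":0,"y":0,"z":-0.4,"yaw":0},
])

```text
time: 14.55
ee_pos: [0.5027, -0.1771, 0.067]
tcp_rot: [179.9, 0.0, 94.4]
wrist_force: [-1.6, 0.4, 0.8]
opening: 0.0216
```

Emit:
servo_tool([
  {"x":-0.3,"y":0,"z":-0.1,"yaw":0},
  {"x":-0.3,"y":0,"z":-0.2,"yaw":0},
  {"x":-0.3,"y":0,"z":-0.2,"yaw":0},
])

```text
time: 14.92
ee_pos: [0.5026, -0.1771, 0.067]
tcp_rot: [179.8, 0.0, 94.4]
wrist_force: [2.0, 0.9, 0.8]
opening: 0.0218
```

Emit:
servo_tool([
  {"x":0,"y":0,"z":0,"yaw":0},
  {"x":0,"y":0,"z":0,"yaw":0},
  {"x":0,"y":0,"z":0,"yaw":0},
], grip=36)

```text
time: 15.3
ee_pos: [0.5026, -0.1772, 0.0669]
tcp_rot: [179.8, 0.0, 94.4]
wrist_force: [-0.2, -0.5, -0.6]
opening: 0.0361
```

Released. Now I'll rise, move back along -groove (+y) and close the fingers, then look.

Emit:
servo_tool([
  {"x":0,"y":0,"z":4,"yaw":0},
  {"x":0,"y":0,"z":15,"yaw":0},
  {"x":0,"y":0,"z":35,"yaw":0},
  {"x":0,"y":10,"z":55,"yaw":0},
  {"x":-3,"y":40,"z":65,"yaw":0},
  {"x":-6,"y":75,"z":65,"yaw":0},
  {"x":-7,"y":98,"z":65,"yaw":0},
  {"x":-7,"y":98,"z":65,"yaw":0},
])

```text
time: 16.3
ee_pos: [0.4958, -0.0781, 0.1329]
tcp_rot: [179.8, 0.0, 94.5]
wrist_force: [0.2, -0.5, 0.5]
opening: 0.0362
```

Run:
```python
from h import *
o=get_obs();print(o['ee_pos'],o['tcp_rot'],o['wrist_force'])
p,d=camera("scene");np.savez("pics/scene2.npz",p=p,d=d);a=cv2.resize(p[190:280,140:260,::-1],(720,540),interpolation=cv2.INTER_CUBIC)
cv2.imwrite("pics/pl2.png",a)
n="scene";H,S,V=cv2.split(cv2.cvtColor(p,cv2.COLOR_RGB2HSV))
v,u=np.mgrid[:480,:640]
X=cast(n,np.c_[u.ravel(),v.ravel()],.047).reshape(480,640,3)
o=np.array([.506,-.2140]);a=np.array([.0767,-.9971]);b=np.array([.9971,.0767])
s=(X[...,:2]-o)@a;w=(X[...,:2]-o)@b
br=(abs(w)<.012)&(s>-.02)&(s<.1)&(S>120)&(H>12)&(H<32)&(V>70)
ss=np.sort(s[br]);i=np.argmax(np.diff(ss));print("tip",ss[0],ss[i],"nose",ss[i+1],"w tip",w[br&(s<ss[i]+.001)].mean(),"w pin",w[br&(s>ss[i]+.002)].mean())
```

```text
[ 0.49575656 -0.07812266  0.13291059] [1.79774345e+02 3.02642317e-02 9.45006628e+01] [ 0.23505314 -0.54026198  0.47938588]
tip 0.017308143799851967 0.03342958046068036 nose 0.06474062378026729 w tip -0.000931738324748637 w pin -0.0013003077172614264
```

View pics/pl2.png

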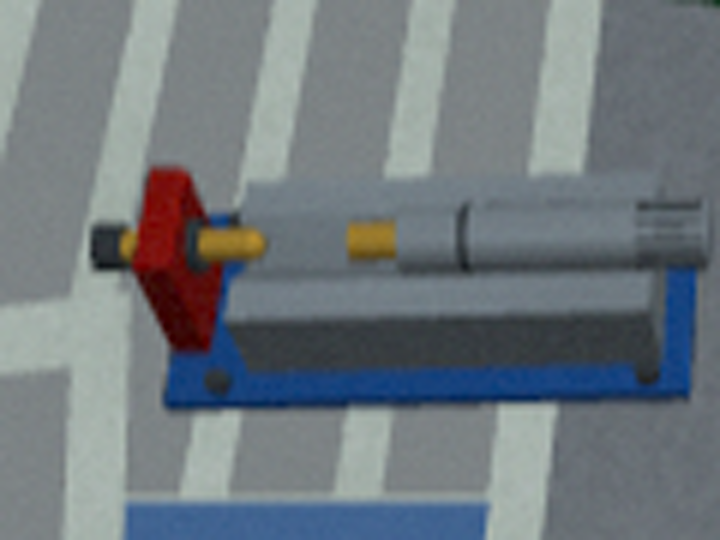

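The shaft is laid in the groove (brass tip at (348,240), pin nose at (265,243)), with a gap of about 31 mm. Next I'll close the fingers and lower them behind the splined end.

Emit:
servo_tool([
  {"x":0,"y":0,"z":-5,"yaw":0},
  {"x":0,"y":0,"z":-20,"yaw":0},
  {"x":0,"y":-3,"z":-40,"yaw":0},
  {"x":0,"y":-6,"z":-55,"yaw":0},
  {"x":0,"y":-8,"z":-62,"yaw":0},
  {"x":0,"y":-8,"z":-64.4,"yaw":0},
  {"x":0,"y":-8,"z":-64.4,"yaw":0},
  {"x":0,"y":-8,"z":-64.4,"yaw":0},
], grip=0)

```text
time: 17.35
ee_pos: [0.4962, -0.0869, 0.0689]
tcp_rot: [179.7, 0.1, 94.5]
wrist_force: [0.6, -0.7, 0.0]
opening: 0.0001
```

Run:
```python
from h import *
o=get_obs();print(o['ee_pos'],o['tcp_rot'],o['wrist_force'])
p,d=camera("scene");a=cv2.resize(p[180:280,140:280,::-1],(700,500),interpolation=cv2.INTER_CUBIC)
cv2.imwrite("pics/pl3.png",a)
```

```text
[ 0.49615118 -0.08687727  0.06890373] [1.79730773e+02 5.40492641e-02 9.44657892e+01] [ 0.60696853 -0.66945371  0.02022368]
```

View pics/pl3.png

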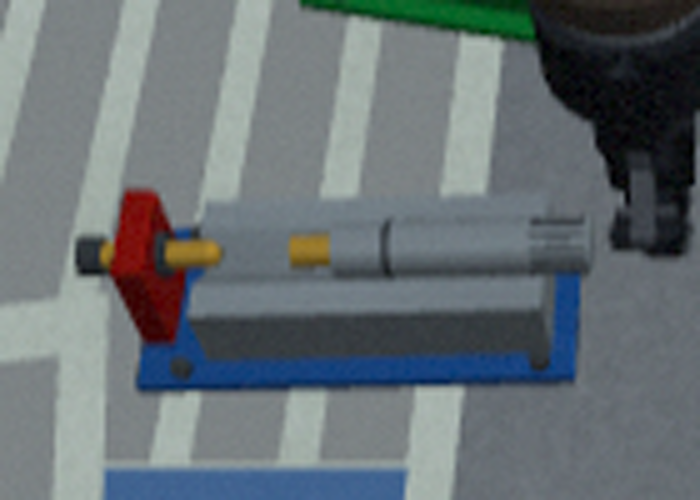

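The closed fingers are behind the splined end at about (650,230), in line with it. Approaching now.

Emit:
servo_tool([
  {"x":0.2,"y":-4,"z":-0.4,"yaw":-0.1},
  {"x":0.7,"y":-9,"z":-0.4,"yaw":-0.1},
  {"x":1.1,"y":-14,"z":-0.4,"yaw":-0.1},
  {"x":1.3,"y":-17,"z":-0.4,"yaw":-0.1},
  {"x":1.4,"y":-18,"z":-0.4,"yaw":-0.1},
  {"x":1.4,"y":-18,"z":-0.4,"yaw":-0.1},
])

```text
time: 18.15
ee_pos: [0.4975, -0.1049, 0.0684]
tcp_rot: [179.7, 0.0, 94.4]
wrist_force: [-0.2, -0.6, -0.4]
opening: -0.0002
```

Emit:
servo_tool([
  {"x":0.1,"y":-1,"z":0,"yaw":0},
  {"x":0.2,"y":-2,"z":0,"yaw":0},
  {"x":0.2,"y":-3,"z":0,"yaw":0},
  {"x":0.3,"y":-4,"z":0,"yaw":0},
  {"x":0.4,"y":-5,"z":0,"yaw":0},
  {"x":0.5,"y":-6,"z":0,"yaw":0},
])

```text
time: 18.9
ee_pos: [0.498, -0.1107, 0.0684]
tcp_rot: [179.7, 0.0, 94.4]
wrist_force: [-0.4, 3.9, 0.1]
opening: 0.0002
```

Contact, sliding at about 4 to 5 N of friction. I'll continue slowly.

Emit:
servo_tool([
  {"x":0.1,"y":-1.5,"z":0,"yaw":0},
  {"x":0.2,"y":-3,"z":0,"yaw":0},
  {"x":0.4,"y":-4.5,"z":0,"yaw":0},
  {"x":0.5,"y":-6,"z":0,"yaw":0},
  {"x":0.6,"y":-7.5,"z":0,"yaw":0},
  {"x":0.7,"y":-9,"z":0,"yaw":0},
  {"x":0.8,"y":-10.5,"z":0,"yaw":0},
  {"x":0.9,"y":-12,"z":0,"yaw":0},
  {"x":1.0,"y":-13.5,"z":0,"yaw":0},
  {"x":1.1,"y":-15,"z":0,"yaw":0},
  {"x":1.3,"y":-16.5,"z":0,"yaw":0},
  {"x":1.4,"y":-18,"z":0,"yaw":0},
])

```text
time: 20.4
ee_pos: [0.4994, -0.1288, 0.0684]
tcp_rot: [179.7, 0.0, 94.4]
wrist_force: [-0.9, 3.5, 0.7]
opening: -0.0002
```

```bash
cat > gap.py <<'E'
from h import *
import sys
o=get_obs();print(o['ee_pos'],o['tcp_rot'],o['wrist_force'])
p,d=camera("scene");a=cv2.resize(p[180:280,140:280,::-1],(700,500),interpolation=cv2.INTER_CUBIC)
cv2.imwrite(f"pics/{sys.argv[1]}.png",a)
n="scene";H,S,V=cv2.split(cv2.cvtColor(p,cv2.COLOR_RGB2HSV))
v,u=np.mgrid[:480,:640]
X=cast(n,np.c_[u.ravel(),v.ravel()],.047).reshape(480,640,3)
o=np.array([.506,-.2140]);a=np.array([.0767,-.9971]);b=np.array([.9971,.0767])
s=(X[...,:2]-o)@a;w=(X[...,:2]-o)@b
br=(abs(w)<.012)&(s>-.02)&(s<.1)&(S>120)&(H>12)&(H<32)&(V>70)
ss=np.sort(s[br]);i=np.argmax(np.diff(ss));print("tip",ss[0],ss[i],"nose",ss[i+1])
E
python3 gap.py s1
```

```text
[ 0.49935078 -0.12879388  0.06842749] [1.79742560e+02 1.58025311e-02 9.43732789e+01] [-0.94870229  3.50239051  0.68103724]
tip 0.038720273180712445 0.05464288365878848 nose 0.06474062378026729
```

View pics/s1.png

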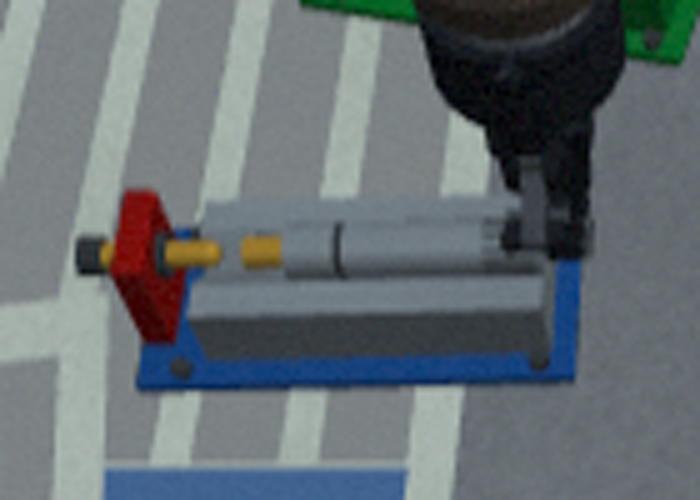

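The gap is now about 10 mm (tip at (242,250), nose at (222,252)). Advancing 7 mm, then in small increments.

Emit:
servo_tool([
  {"x":0.1,"y":-1,"z":0,"yaw":0},
  {"x":0.2,"y":-2,"z":0,"yaw":0},
  {"x":0.2,"y":-3,"z":0,"yaw":0},
  {"x":0.3,"y":-4,"z":0,"yaw":0},
  {"x":0.4,"y":-5,"z":0,"yaw":0},
  {"x":0.4,"y":-5.7,"z":0,"yaw":0},
  {"x":0.5,"y":-6.3,"z":0,"yaw":0},
  {"x":0.5,"y":-7,"z":0,"yaw":0},
])

```text
time: 21.45
ee_pos: [0.4999, -0.136, 0.0685]
tcp_rot: [179.7, 0.0, 94.4]
wrist_force: [0.3, 3.7, 2.0]
opening: -0.0
```

Emit:
servo_tool([
  {"x":0,"y":-0.5,"z":0,"yaw":0},
  {"x":0.1,"y":-1,"z":0,"yaw":0},
])

```text
time: 21.7
ee_pos: [0.5, -0.137, 0.0684]
tcp_rot: [179.7, 0.0, 94.4]
wrist_force: [-0.9, 4.9, 2.2]
opening: -0.0001
```

Emit:
servo_tool([
  {"x":0,"y":-0.5,"z":0,"yaw":0},
  {"x":0.1,"y":-1,"z":0,"yaw":0},
])

```text
time: 21.95
ee_pos: [0.5, -0.138, 0.0684]
tcp_rot: [179.7, 0.0, 94.4]
wrist_force: [-0.6, 3.8, 1.8]
opening: -0.0002
```

Emit:
servo_tool([
  {"x":0,"y":-0.4,"z":0,"yaw":0},
  {"x":0,"y":-0.7,"z":0,"yaw":0},
])

```text
time: 22.2
ee_pos: [0.5001, -0.1388, 0.0684]
tcp_rot: [179.7, 0.0, 94.4]
wrist_force: [-0.1, 4.3, 2.0]
opening: -0.0003
```

Emit:
servo_tool([
  {"x":0,"y":-0.4,"z":0,"yaw":0},
  {"x":0.1,"y":-0.7,"z":0,"yaw":0},
])

```text
time: 22.45
ee_pos: [0.5001, -0.1392, 0.0684]
tcp_rot: [179.7, -0.0, 94.4]
wrist_force: [-1.9, 6.6, 1.9]
opening: 0.0001
```

Emit:
servo_tool([
  {"x":0,"y":-0.5,"z":0,"yaw":0},
  {"x":0,"y":-0.5,"z":0,"yaw":0},
])

```text
time: 22.7
ee_pos: [0.5001, -0.1393, 0.0684]
tcp_rot: [179.7, -0.1, 94.4]
wrist_force: [-1.4, 6.9, 1.6]
opening: -0.0002
```

The shaft has stopped advancing and the force is rising, so it is on the pin at about 3 N. I'll press to about 6 N and hold.

Emit:
servo_tool([
  {"x":0,"y":-0.6,"z":0,"yaw":0},
  {"x":0,"y":-0.9,"z":0,"yaw":0},
])

```text
time: 22.95
ee_pos: [0.5001, -0.1394, 0.0685]
tcp_rot: [179.7, -0.2, 94.4]
wrist_force: [-0.2, 9.1, 2.9]
opening: -0.0001
```

Emit:
servo_tool([
  {"x":0,"y":-0.9,"z":0,"yaw":0},
  {"x":0,"y":-0.9,"z":0,"yaw":0},
  {"x":0,"y":-0.9,"z":0,"yaw":0},
])

```text
time: 23.32
ee_pos: [0.5001, -0.1395, 0.0685]
tcp_rot: [179.7, -0.3, 94.5]
wrist_force: [-1.3, 9.5, 2.0]
opening: -0.0004
```

Emit:
servo_tool([
  {"x":0,"y":-0.9,"z":0,"yaw":0},
  {"x":0,"y":-0.9,"z":0,"yaw":0},
])

```text
time: 23.58
ee_pos: [0.5001, -0.1395, 0.0685]
tcp_rot: [179.7, -0.4, 94.5]
wrist_force: [-1.5, 9.6, 2.4]
opening: -0.0001
```

```bash
python3 gap.py s2
```

```text
[ 0.50012799 -0.13949379  0.06853549] [179.70190342  -0.39429676  94.51189985] [-1.49668275  9.6053532   2.37781696]
tip 0.04942671775795859 0.06539211081648524 nose 0.06655755588659817
```

View pics/s2.png

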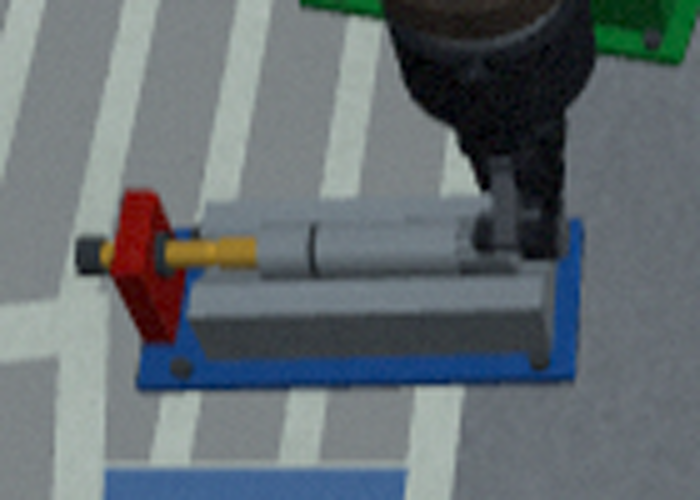

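The brass end meets the pin with no gap at about (218,250). It was held for about 0.9 s at roughly 5 N net. Backing away along the groove, then up.

Emit:
servo_tool([
  {"x":0,"y":1,"z":0,"yaw":0},
  {"x":-0.3,"y":5,"z":0,"yaw":0},
  {"x":-1,"y":14,"z":0,"yaw":0},
  {"x":-2,"y":30,"z":2,"yaw":0},
  {"x":-4,"y":50,"z":20,"yaw":0},
  {"x":-5,"y":60,"z":50,"yaw":0},
  {"x":-5,"y":70,"z":80,"yaw":0},
  {"x":-5,"y":75,"z":100,"yaw":0},
  {"x":-5,"y":75,"z":100,"yaw":0},
])

```text
time: 24.75
ee_pos: [0.4958, -0.0636, 0.17]
tcp_rot: [179.5, -0.4, 94.6]
wrist_force: [0.7, -1.1, -0.1]
opening: -0.0002
```

```bash
python3 gap.py s3
python3 - <<'E'
from h import *
p,d=camera("scene");cv2.imwrite("pics/final.png",p[:,:,::-1])
E
```

```text
[ 0.49575317 -0.06358784  0.17001362] [179.5457586   -0.35718421  94.57878631] [ 0.69942639 -1.12947345 -0.10197109]
tip 0.04942671775795859 0.06539211081648524 nose 0.06655755588659817
```

View pics/s3.png

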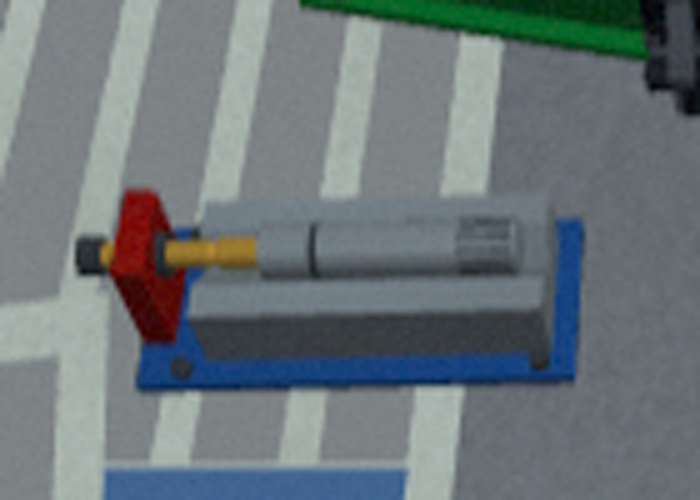

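View pics/final.png

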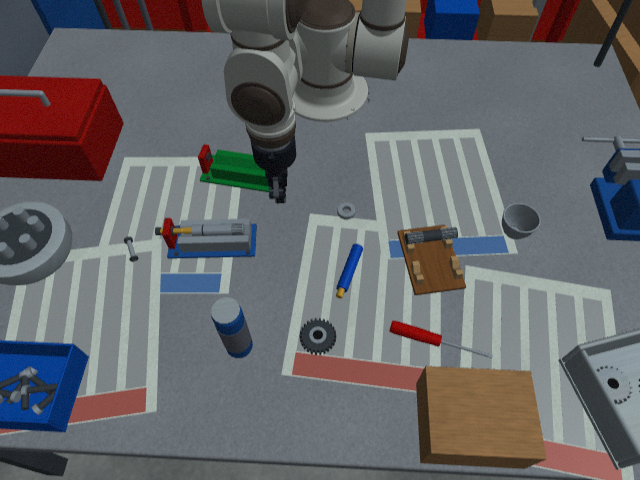

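The shaft lies in the groove against the pin, at scene (182,231). The plain shaft and the other bystanders look unmoved, and the arm is clear.

```bash
python3 -c "
from workcell import *
print(job_done(), get_obs()['time'])"
```

```text
the job is handed in; nothing more can be done
the job is handed in; nothing more can be done
```

The shaft with the brass end is in the V-block groove, home against the stop pin, and the job was handed in at about 25 s.

- **Placing:** I took it from the outer rack slot, eased it into the groove after it first touched one flank, and let go about 31 mm short of the pin.
- **Sliding and pressing:** I pushed it along with closed fingers on the splined end, against about 4 to 5 N of friction. It then stopped on the pin. I held it there for about 0.9 s at roughly 3 to 6 N; this is an estimate (wrist force, at most 9.6 N, less friction), as nothing measures the pin directly. Then I backed away.
- **Last checks:** The final picture shows no gap at the pin beyond one pixel (about 1 mm). The shaft did not move when I withdrew, and by eye the bystanders look undisturbed.
- **What disagreed:** The two cameras differed by 1 to 2.5 mm in position. The grip also closed to 21.9 mm instead of 24 mm, because the pad ends held the shaft above its axis. It still held without creeping.

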